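Hang the voltmeter on its demonstration stand

ROBOT

A 6-joint arm with a two-finger parallel gripper is mounted at the origin on the work surface. World frame = base frame: x ahead of the robot, y to its left, z up, the work surface at z = 0. Lengths are in m, angles in rad, forces in N, time in s.
With the tool pointing down it reaches from about 0.275 to 0.75 m from the base axis. Payload 10.2 kg.
Tool frame: the origin (TCP) lies at the very end of the fingers, on their centre line; the grasp point (between the pads) lies 19 mm behind it; z points along the fingers, x is the direction in which the jaws open and shut, and the axes are right-handed (so a half turn about z gives the same grasp; the last joint's range is limited). The gripper opens to 88 mm and grips with 3 to 60 N. Pads are 18 mm wide; open, the fingers measure 123 mm over their backs; the gripper's body (75 mm by 187 mm) begins 45 mm behind the grasp point.
Start: joints at [-1.416, 0.313, 1.498, -0, 1.331, -0.223], TCP at [0.194, -0.488, 0.239] pointing down, gripper open.
Joint ranges: [-2.94, 2.94], [-0.97, 2.17], [0.19, 2.56], [-1.23, 4.37], [0.02, 3.11], [-2.88, 2.88]. Speed limits (rad/s): [2.39, 2.39, 3.01, 3.14, 3.14, 3.14].

INTERFACE

Orientations are given as a unit quaternion [x, y, z, w].
In Python, from cell import arm gives the robot as it stands.
- The arm moves only by the tool step_arm, never from a script. Its argument "steps" is text: rows parted by semicolons, each of 7 numbers parted by spaces: the shift along the world's x, y, z in m, then the turn, a rotation vector about the world's x, y, z in rad, then the closure in counts, from 0 (fully open) to 255 (shut). A call has 1 to 20 rows; each row is the pose to reach, as a shift and turn from the pose commanded when the call began; what a row does not reach only later rows make up. A row lasts 1/12 s, in which the tool goes at most 41.7 mm and 7.16 degrees, less where a joint would pass 70% of its speed; a pose out of reach is approached as far as the arm can. A call with a gripper value outside its range is refused whole. The fingers move at their own pace and stop on an object; "newtons" is the grip in N (left out, the last holds). Time passes only in rows, so rows that repeat a pose let the fingers close. It gives the time, the measured TCP pose, the force and the opening at its end, in the units of the state.
- arm.get_state(): the state, without advancing time (a new reading comes with each control period).
- arm.get_image(name): name is "side" or "top"; returns the picture (420x560x3 uint8, red, green, blue); there is no depth.
- arm.camera_info(name): a dict with "K" (3x3 intrinsics, pixels), "D" ([k1, k2, p1, p2, k3] as OpenCV has them; the pictures are not rectified), "view" (4x4, takes a point from world to camera coordinates). Camera axes: x right, y down, z forward; pixel columns grow to the right and rows downward; lengths in m; the calibration is good to about 2 mm. A picture is of the moment at which its call begins. camera_info takes no time and is no camera call.
- arm.hand_in(): hands the job in, once; it reports no verdict.
The state is a dict: "time": time; "q": joint angles; "qd": joint speeds; "effort": joint torques, N m; "tool_pos": TCP position; "tcp_rot": TCP orientation; "contact_force": force on the tool from outside, world axes, zero at the start; "wrist_torque": the same for the moment, N m; "opening": opening from 0.0 (shut) to 1.0 (fully open).
Only numpy, scipy, OpenCV 4.12 (cv2) and the standard library are available. Lean on these libraries where they do the work, as an engineer would, in place of code of your own. Each camera call takes 0.05 s, during which the arm holds its last target.

TASK

Hang the small upright voltmeter on the demonstration stand with its dial facing away from the rail: slip the keyhole in its back plate over the headed stud, then push it down along the rail until the stud is at the end of the slot and the spring catch below it snaps into the meter's back. The stud is clamped at a height nobody has measured, so find it gently by touch or by eye, never press the meter on the stand with more than about 18 N, and leave it hanging there by itself with the other things on the bench left alone.

Things in the scene. Friction and masses are not known exactly. Their poses are not given: they have to be found in the camera images.
- meter: Voltmeter: grey flat-sided box standing on the bench away from the stand, 58 mm wide (y), 46 deep (x), 125 tall, 0.34 to 0.53 kg. Origin: middle of its back face's lower edge; +x out of the dial (front), +z up; the back face is x = 0. The back is a 4 mm steel plate, flat but for a keyhole (hole, slot_end) and an 11 mm catch hole 60 mm up; a 10 mm hollow lies behind them.
- hole (a point): Centre of the keyhole's round hole (8-sided, 18 mm across) on the meter's back face, 78 mm above its underside, midway across. Axes as the meter's. The stud's head enters here.
- slot_end (a point): On the meter's back face, 100 mm above its underside: where the stud's axis sits when the meter is home, 22 mm above the hole's centre. The slot, 9 mm wide, runs straight up from the hole and ends 3 mm above this point. Axes as the meter's.
- stand: Demonstration stand, fixed: dark base plate 160 x 120 x 14 mm (75 mm behind to 85 mm in front of the origin) and an upright aluminium channel rail 44 mm wide (y), 22 deep, top 214 mm above the bench. Origin: on the bench below the rail's front face; the face is x = 0, +x out of it (stud side, away from the robot), +z up. A black clamp knob 22 mm across sits behind the rail.
- rail_mark (a point): Point on the rail's front face 190 mm above the bench, y = 0, axes as the stand's. A rigid steel stud stands out along +x at y = 0, its axis within 15 mm above or below this point, different each time, not reported. Neck 6 mm across; head 14 mm across, bevelled, underside 6 mm and front 10 mm from the face, so the 4 mm plate has 2 mm play behind it.
- beaker: Bystander: glass beaker, 68 mm across, 90 mm tall; origin at its underside. Leave alone.
- weight: Bystander: brass weight with a knob, 38 mm across, 61 mm tall; origin at its underside. Leave alone.
- flask: Bystander: stoppered conical flask, 80 mm across, 136 mm tall; origin at its underside. Leave alone.
- magnet: Bystander: dark steel bar magnet lying flat in front of the meter, 14 x 75 x 10 mm; origin at the centre of its underside. Leave alone.
- ruler: Bystander: wooden ruler lying flat, 30 x 220 x 6 mm; origin at the centre of its underside. Leave alone.
- bottle: Bystander: amber reagent bottle, 62 mm across, 130 mm tall; origin at its underside. Leave alone.
- pulley: Bystander: grey pulley wheel lying flat, 52 mm across, 18 mm high; origin at its underside. Leave alone.
- catch (a joint): Spring catch: domed brass pin 8 mm across, 40 mm below the stud, standing 5.5 mm out of the rail's face. 0 = fully out, 0.0055 m = pushed in level with the face; 4 N starts it, 6 N pushes it level. The meter's plate pushes it in when set on the stud; its push makes the plate drag on the stud's head (a few newtons) as it slides down; it snaps out into the catch hole at home.
Things that resemble listed ones, but are neither listed nor needed, are in the scene too. There is more than one size of the stand; the job needs the middle-sized.

How it is judged:
On the way:
1. the stud's head is through the round hole: the meter's back is within 6.5 mm of the rail's face at the height of the hole or slot (x of hole in the frame of stand between -0.003 and 0.0065 m and y of hole in the frame of stand between -0.006 and 0.006 m and z of meter in the frame of stand between 0.087 and 0.134 m).
At the end, for the whole second after the job is handed in: The meter hangs by itself, at rest, borne by the stand (over 1.5 N), the catch out in its hole (under 1.5 mm), its back's lower edge within 3.5 mm and its keyhole within 5 mm of the rail, centred within 5 mm, slot end at the stud (172 to 207.5 mm up), upright within 0.10 rad, square within 0.12 rad (value of joint catch below 0.0015 m and x of meter in the frame of stand between -0.003 and 0.0035 m and x of hole in the frame of stand between -0.003 and 0.005 m and y of slot_end in the frame of stand between -0.005 and 0.005 m and z of slot_end in the frame of stand between 0.172 and 0.2075 m and angle between meter's own z axis and vertical below 0.1 rad and angle between the x axis of meter and the x axis of stand, either way round below 0.12 rad and contact force between meter and stand above 1.5 N and linear speed of meter below 0.02 m/s); the robot touches nothing.
It fails at once if the meter is pressed or dropped on the stand or its stud with more than 18 N (contact force between meter and stand above 18 N).
It fails at once if a bystander is moved more than 20 mm (distance of any of beaker, weight, flask, magnet, ruler, bottle, pulley from where it was at the start of the episode above 0.02 m).
It also fails if it takes over 67 s, if anything falls off the work surface, if the arm or the gripper's body presses on something with over 40 N, if the wrist force passes 120 N, or if a joint passes its speed limit or range.

## Working session

There is one attempt and no reset: what is moved stays moved. The work goes in short steps, Python scripts to look and compute and a tool call to move; the robot and the scene stay as the last step left them, time stands still between calls to the robot, and variables do not carry over. Pictures are saved under pics/ and viewed, and the job is handed in when it is done.

Besides the shell and the picture viewer there is one more tool, called after "Request:" by a JSON object that holds its "fn" and its "kwargs". step_arm: Moves the arm, as the interface text tells. Its arguments: {"type":"object","properties":{"steps":{"type":"string"},"newtons":{"type":"number"}},"required":["steps"]}

```bash
mkdir -p pics; ls; python3 - <<'E'
from cell import arm
import cv2, json, numpy as np
s=arm.get_state(); print({k:np.round(v,3).tolist() for k,v in s.items()})
for n in("side","top"):
    im=arm.get_image(n); cv2.imwrite(f"pics/{n}0.png",im[:,:,::-1])
    c=arm.camera_info(n); print(n,{k:np.round(v,4).tolist() for k,v in c.items()})
E
```

```text
pics
{'time': 0.0, 'q': [-1.416, 0.313, 1.498, 0.0, 1.331, -0.223], 'qd': [0.001, -0.0, -0.001, 0.001, 0.002, 0.001], 'effort': [0.002, -40.22, -25.228, 0.069, 0.035, -0.0], 'tool_pos': [0.194, -0.488, 0.238], 'tcp_rot': [0.827, -0.562, -0.0, -0.0], 'contact_force': [-1.122, -0.619, 0.832], 'wrist_torque': [-0.011, 0.018, -0.041], 'opening': 1.001}
side {'K': [[463.5079, 0.0, 275.6177], [0.0, 463.5079, 209.0199], [0.0, 0.0, 1.0]], 'D': [-0.0515, 0.0, 0.0, 0.0, 0.0], 'view': [[0.9623, -0.2715, 0.0137, -0.4728], [-0.1441, -0.5521, -0.8212, 0.2033], [0.2305, 0.7883, -0.5704, 1.3382], [0.0, 0.0, 0.0, 1.0]]}
top {'K': [[405.5416, 0.0, 278.2471], [0.0, 405.5416, 210.1176], [0.0, 0.0, 1.0]], 'D': [0.0023, 0.0, 0.0, 0.0, 0.0], 'view': [[0.0098, -0.9995, -0.0284, 0.0272], [-0.9936, -0.0065, -0.1125, 0.5013], [0.1123, 0.0293, -0.9932, 1.0658], [0.0, 0.0, 0.0, 1.0]]}
```

View pics/side0.png

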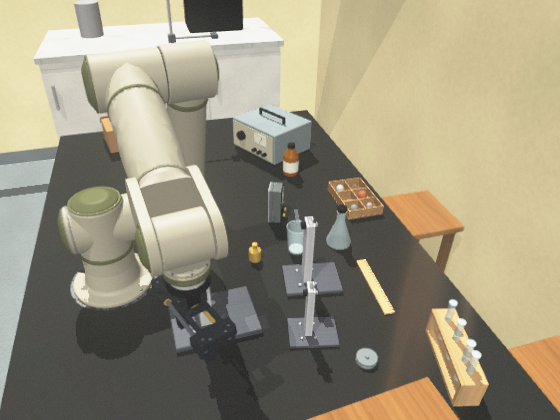

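View pics/top0.png

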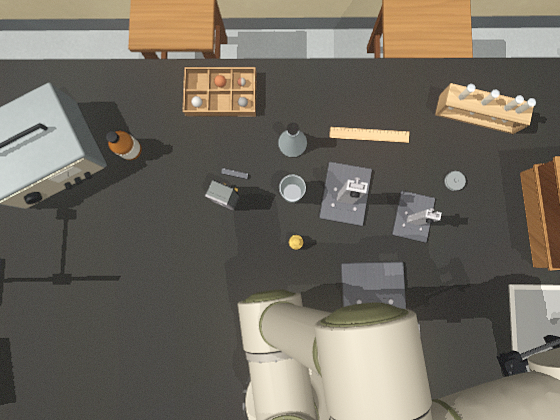

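```bash
python3 - <<'E'
import cv2
s=cv2.imread("pics/side0.png");t=cv2.imread("pics/top0.png")
cv2.imwrite("pics/s1.png",cv2.resize(s[170:350,230:400],None,fx=4,fy=4,interpolation=cv2.INTER_CUBIC)[:600*1+120])
cv2.imwrite("pics/s1.png",cv2.resize(s[175:325,230:400],None,fx=4,fy=4,interpolation=cv2.INTER_CUBIC))
cv2.imwrite("pics/t1.png",cv2.resize(t[120:250,195:395],None,fx=4,fy=4,interpolation=cv2.INTER_CUBIC))
E
```

```text
(no output)
```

View pics/s1.png

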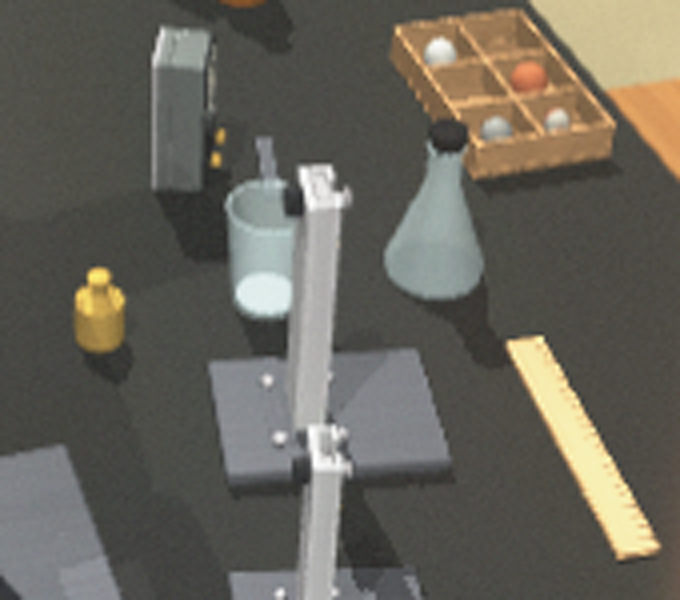

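View pics/t1.png

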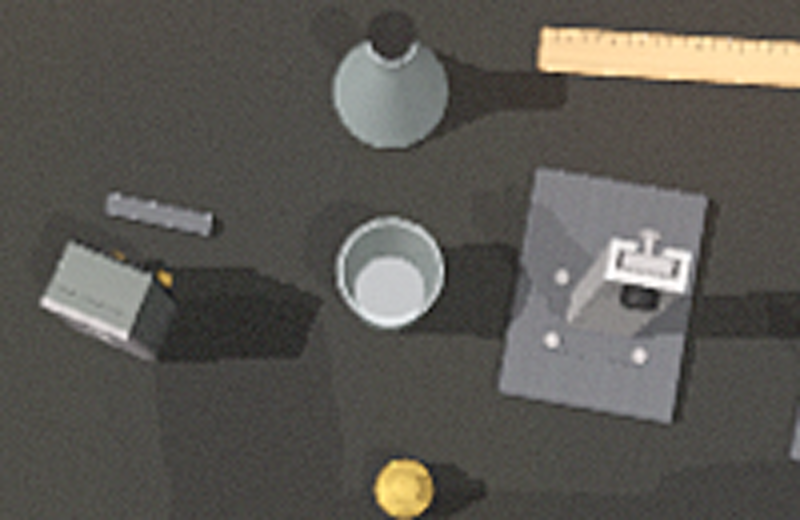

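```bash
cat > h.py <<'E'
import numpy as np, cv2
from cell import arm
C={n:{k:np.array(v,float) for k,v in arm.camera_info(n).items()} for n in("side","top")}
def ray(n,p):
    c=C[n]; u=cv2.undistortPoints(np.array([[p]],float),c["K"],c["D"])[0,0]
    R=c["view"][:3,:3];t=c["view"][:3,3]
    return -R.T@t, R.T@np.array([u[0],u[1],1.])
def onz(n,p,z):
    o,d=ray(n,p); return o+d*(z-o[2])/d[2]
def tri(ps,pt):
    o1,d1=ray("side",ps);o2,d2=ray("top",pt)
    A=np.c_[d1,-d2];l,*_=np.linalg.lstsq(A,o2-o1,rcond=None)
    a=o1+d1*l[0];b=o2+d2*l[1];return (a+b)/2,np.linalg.norm(a-b)
def proj(n,P):
    c=C[n];p,_=cv2.projectPoints(np.array(P,float).reshape(-1,1,3),cv2.Rodrigues(c["view"][:3,:3])[0],c["view"][:3,3],c["K"],c["D"]);return p[:,0]
E
python3 - <<'E'
from h import *
Z=lambda x,y:(195+x/4-.375,120+y/4-.375)
S=lambda x,y:(230+x/4-.375,175+y/4-.375)
print("meter top z=.125");M=[onz("top",Z(*p),.125) for p in((70,243),(150,277),(125,340),(42,304))]
for m in M:print(m.round(4))
print("sides",[np.linalg.norm(M[i]-M[(i+1)%4]).round(4) for i in range(4)])
print("plate .014");P=[onz("top",Z(*p),.014) for p in((537,170),(707,198),(672,422),(500,390))]
for m in P:print(m.round(4))
print([np.linalg.norm(P[i]-P[(i+1)%4]).round(4) for i in range(4)])
print("rail .214");P=[onz("top",Z(*p),.214) for p in((615,238),(691,249),(685,291),(605,276))]
for m in P:print(m.round(4))
print([np.linalg.norm(P[i]-P[(i+1)%4]).round(4) for i in range(4)])
print("stud",tri(S(343,195),Z(650,236)))
E
python3 - <<'E'
import cv2
s=cv2.imread("pics/side0.png");t=cv2.imread("pics/top0.png")
a=cv2.resize(s[210:240,290:330],None,fx=10,fy=10,interpolation=cv2.INTER_CUBIC)
b=cv2.resize(t[170:205,335:375],None,fx=10,fy=10,interpolation=cv2.INTER_CUBIC)
c=cv2.resize(t[170:215,200:245],None,fx=10,fy=10,interpolation=cv2.INTER_CUBIC)
import numpy as np
o=np.zeros((460,1260,3),np.uint8)
o[:300,:400]=a;o[:350,400:800]=b;o[:450,810:1260]=c
cv2.imwrite("pics/z1.png",o[:,:800]);cv2.imwrite("pics/z2.png",c)
E
```

```text
meter top z=.125
[0.5637 0.194  0.125 ]
[0.5425 0.1435 0.125 ]
[0.503  0.1582 0.125 ]
[0.5252 0.2104 0.125 ]
sides [np.float64(0.0548), np.float64(0.0421), np.float64(0.0568), np.float64(0.0418)]
plate .014
[ 0.6371 -0.1068  0.014 ]
[ 0.6178 -0.2232  0.014 ]
[ 0.4633 -0.1972  0.014 ]
[ 0.4843 -0.0811  0.014 ]
[np.float64(0.1179), np.float64(0.1566), np.float64(0.118), np.float64(0.1549)]
rail .214
[ 0.5512 -0.1311  0.214 ]
[ 0.5452 -0.1734  0.214 ]
[ 0.5213 -0.1697  0.214 ]
[ 0.5296 -0.1253  0.214 ]
[np.float64(0.0428), np.float64(0.0241), np.float64(0.0452), np.float64(0.0224)]
stud (array([ 0.55452367, -0.15211459,  0.20600683]), np.float64(0.0010410171070813206))
```

View pics/z1.png

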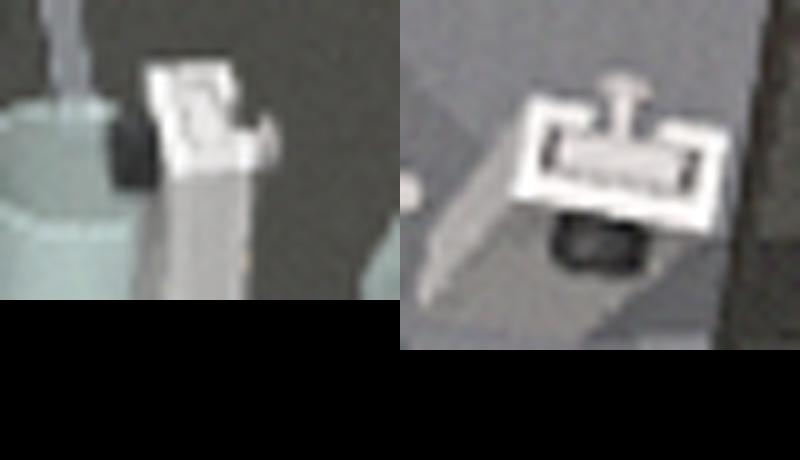

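View pics/z2.png

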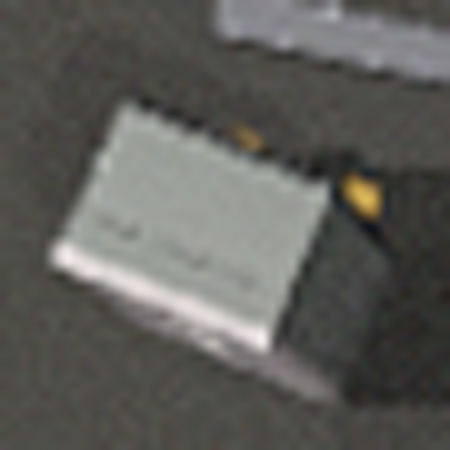

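```bash
python3 - <<'E'
from h import *
T=lambda x,y:(335+(x-400)/10-.45,170+y/10-.45)
S=lambda x,y:(290+x/10-.45,210+y/10-.45)
N=lambda x,y:(200+x/10-.45,170+y/10-.45)
def rect(M,lab):
    M=np.array(M);print(lab);print(M.round(4));print([np.linalg.norm(M[i]-M[(i+1)%4]).round(4) for i in range(4)])
    c=M.mean(0);d=(M[0]-M[1])+(M[3]-M[2]);e=(M[0]-M[3])+(M[1]-M[2])
    print("c",c.round(4),"yaw from y-axis,x-axis",np.degrees([np.arctan2(-d[0],d[1]),np.arctan2(e[1],e[0])]).round(2))
rect([onz("top",N(*p),.125) for p in((125,100),(330,183),(270,350),(53,258))],"meter")
rect([onz("top",T(*p),.214) for p in((528,96),(733,128),(715,235),(512,199))],"rail")
p,e=tri(S(265,138),T(622,86));print("stud head",p,e)
print(proj("side",[p]),proj("top",[p]))
E
```

```text
meter
[[0.5658 0.1943 0.125 ]
 [0.5451 0.1425 0.125 ]
 [0.5032 0.1565 0.125 ]
 [0.5259 0.2111 0.125 ]]
[np.float64(0.0557), np.float64(0.0441), np.float64(0.0592), np.float64(0.0433)]
c [0.535  0.1761 0.125 ] yaw from y-axis,x-axis [-22.18 -20.63]
rail
[[ 0.5512 -0.1288  0.214 ]
 [ 0.5441 -0.1745  0.214 ]
 [ 0.5198 -0.1701  0.214 ]
 [ 0.5277 -0.125   0.214 ]]
[np.float64(0.0462), np.float64(0.0247), np.float64(0.0458), np.float64(0.0237)]
c [ 0.5357 -0.1496  0.214 ] yaw from y-axis,x-axis [-9.38 -9.68]
stud head [ 0.55621425 -0.15152599  0.20523762] 0.0019504665307938623
[[315.68877186 223.42186869]] [[356.85516151 177.72978889]]
```

Request:
{"fn": "step_arm", "kwargs": {"steps": "0 0 0.04 0 0 0 0;0 0 0.08 0 0 0 0;0 0 0.12 0 0 0 0;0 0 0.16 0 0 0 0;0 0 0.16 0 0 0 0"}}

```text
time: 0.52
tool_pos: [0.1938, -0.4887, 0.4061]
tcp_rot: [0.827, -0.562, 0.004, 0.004]
contact_force: [-0.6, 0.5, 0.5]
opening: 0.998
```

```bash
python3 - <<'E'
from h import *
for n in("side","top"): cv2.imwrite(f"pics/{n}1.png",arm.get_image(n)[:,:,::-1])
E
```

```text
(no output)
```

View pics/side1.png

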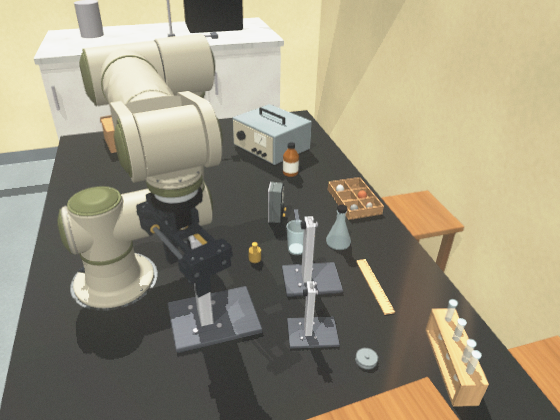

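View pics/top1.png

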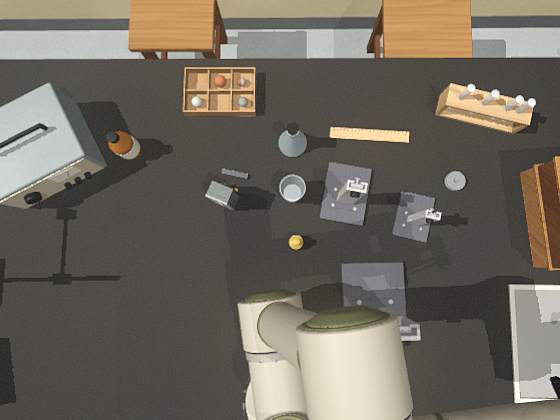

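Request:
{"fn": "step_arm", "kwargs": {"steps": "0.035 0.014 0 0 0 -0.05 0;0.07 0.028 0 0 0 -0.1 0;0.105 0.042 0 0 0 -0.15 0;0.14 0.056 0 0 0 -0.2 0;0.175 0.07 0 0 0 -0.25 0;0.21 0.084 0 0 0 -0.3 0;0.24 0.1 0 0 0 -0.35 0;0.247 0.14 0 0 0 -0.4 0;0.254 0.18 0 0 0 -0.45 0;0.261 0.22 0 0 0 -0.5 0;0.268 0.26 0 0 0 -0.55 0;0.275 0.3 0 0 0 -0.6 0;0.282 0.34 0 0 0 -0.65 0;0.289 0.38 0 0 0 -0.7 0;0.296 0.42 0 0 0 -0.749 0;0.303 0.46 0 0 0 -0.749 0;0.31 0.5 0 0 0 -0.749 0;0.318 0.54 0 0 0 -0.749 0;0.325 0.58 0 0 0 -0.749 0;0.333 0.62 0 0 0 -0.749 0"}}

```text
time: 2.28
tool_pos: [0.5262, 0.1341, 0.397]
tcp_rot: [-0.565, 0.825, 0.001, -0.001]
contact_force: [0.9, -0.4, 0.5]
opening: 0.999
```

Request:
{"fn": "step_arm", "kwargs": {"steps": "0.008 0.044 -0.02 0 0 0 0;0.008 0.044 -0.06 0 0 0 0;0.008 0.044 -0.1 0 0 0 0;0.008 0.044 -0.14 0 0 0 0;0.008 0.044 -0.18 0 0 0 0;0.008 0.044 -0.2 0 0 0 0;0.008 0.044 -0.2 0 0 0 0;0.008 0.044 -0.2 0 0 0 0"}}

```text
time: 2.95
tool_pos: [0.534, 0.1759, 0.1977]
tcp_rot: [-0.564, 0.825, 0.001, -0.001]
contact_force: [-0.3, 1.3, 0.6]
opening: 1.003
```

```bash
python3 - <<'E'
from h import *
s=arm.get_state();print(s["tool_pos"],s["tcp_rot"],s["q"]);q=s["tcp_rot"];print(np.degrees(2*np.arctan2(q[1],q[0])))
for n in("side","top"): cv2.imwrite(f"pics/{n}2.png",arm.get_image(n)[:,:,::-1])
E
```

```text
[0.53402694 0.17592539 0.19774369] [-5.64454720e-01  8.25462573e-01  7.44934751e-04 -1.36190219e-03] [1.09871605e-01 4.29242650e-01 1.44166129e+00 3.44826616e-05
 1.27379319e+00 2.05190741e+00]
248.72896374730414
```

View pics/side2.png

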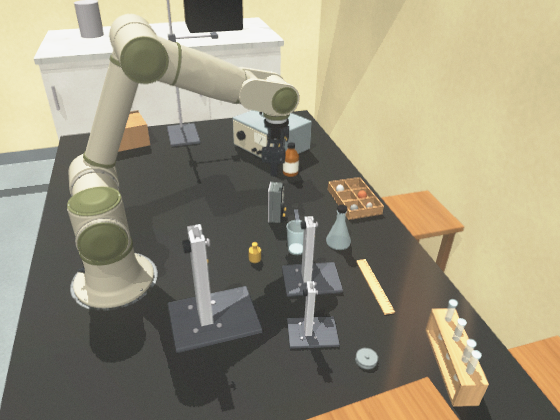

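View pics/top2.png

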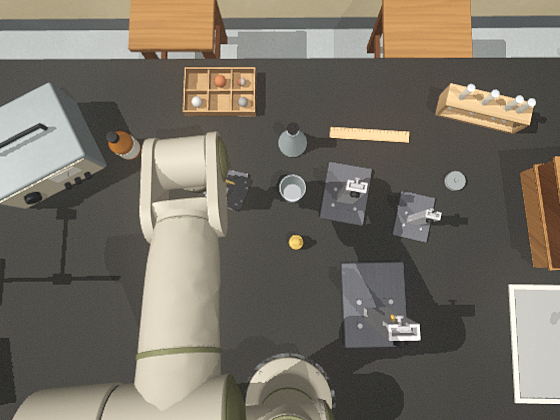

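```bash
python3 - <<'E'
from h import *
print(proj("side",[[.534,.176,.198],[.534,.176,.26],[.534,.176,.125],[.534,.176,0]]))
s=cv2.imread("pics/side2.png")
cv2.imwrite("pics/s3.png",cv2.resize(s[110:235,230:340],None,fx=4.5,fy=4.5,interpolation=cv2.INTER_CUBIC))
E
```

```text
[[274.36093574 167.4423578 ]
 [274.6009153  150.20353805]
 [274.09263506 186.73801294]
 [273.66603957 217.46663843]]
```

View pics/s3.png

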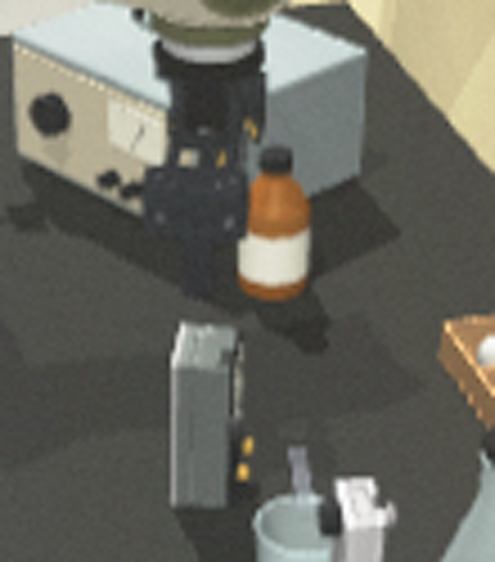

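Request:
{"fn": "step_arm", "kwargs": {"steps": "0 0 -0.03 0 0 0 0;0 0 -0.06 0 0 0 0;0 0 -0.09 0 0 0 0;0 0 -0.113 0 0 0 0;0 0 -0.113 0 0 0 0;0 0 -0.113 0 0 0 0", "newtons": 45}}

```text
time: 3.55
tool_pos: [0.5352, 0.1761, 0.0869]
tcp_rot: [-0.564, 0.825, -0.0, 0.0]
contact_force: [-0.8, -0.0, 0.6]
opening: 1.002
```

Request:
{"fn": "step_arm", "kwargs": {"steps": "0 0 0 0 0 0 30;0 0 0 0 0 0 50;0 0 0 0 0 0 65;0 0 0 0 0 0 75;0 0 0 0 0 0 85;0 0 0 0 0 0 95;0 0 0 0 0 0 110;0 0 0 0 0 0 130;0 0 0 0 0 0 160;0 0 0 0 0 0 200;0 0 0 0 0 0 255;0 0 0 0 0 0 255;0 0 0 0 0 0 255;0 0 0 0 0 0 255"}}

```text
time: 4.72
tool_pos: [0.5349, 0.176, 0.0863]
tcp_rot: [-0.564, 0.825, -0.0, 0.0]
contact_force: [-1.0, -0.4, 6.1]
opening: 0.65
```

```bash
python3 - <<'E'
from h import *
s=arm.get_state();print(s["tool_pos"],s["tcp_rot"],s["opening"]*88,s["contact_force"],s["wrist_torque"]);q=s["tcp_rot"];print(np.degrees(2*np.arctan2(q[1],q[0])))
i=arm.get_image("side")[:,:,::-1]
cv2.imwrite("pics/s4.png",cv2.resize(i[110:235,230:340],None,fx=4.5,fy=4.5,interpolation=cv2.INTER_CUBIC))
E
```

```text
[0.53486956 0.17600471 0.08627601] [-5.64480971e-01  8.25445997e-01 -2.19816148e-04  3.01388591e-04] 57.22798902811965 [-1.03162172 -0.40684431  6.11755964] [-0.0688402   0.26194987 -0.01747053]
248.73251904977056
```

View pics/s4.png

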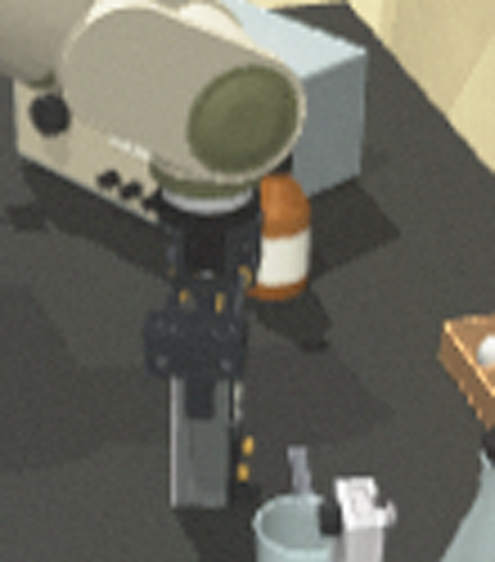

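Request:
{"fn": "step_arm", "kwargs": {"steps": "0 0 0.01 0 0 0 255;0 0 0.04 0 0 0 255;0 0 0.08 0 0 0 255;0 0 0.12 0 0 0 255;0 0 0.16 0 0 0 255;0 0 0.2 0 0 0 255;0 0 0.24 0 0 0 255;0.003 -0.03 0.26 0 0 0.05 255;0.007 -0.06 0.26 0 0 0.1 255;0.01 -0.09 0.26 0 0 0.15 255;0.014 -0.12 0.26 0 0 0.206 255;0.017 -0.15 0.26 0 0 0.206 255;0.02 -0.18 0.26 0 0 0.206 255;0.024 -0.21 0.26 0 0 0.206 255;0.028 -0.24 0.26 0 0 0.206 255;0.031 -0.27 0.26 0 0 0.206 255;0.034 -0.3 0.26 0 0 0.206 255;0.038 -0.322 0.26 0 0 0.206 255;0.038 -0.332 0.26 0 0 0.206 255;0.038 -0.332 0.26 0 0 0.206 255"}}

```text
time: 6.43
tool_pos: [0.5723, -0.1576, 0.3449]
tcp_rot: [-0.645, 0.764, 0.001, -0.0]
contact_force: [0.3, 0.2, -4.3]
opening: 0.653
```

Request:
{"fn": "step_arm", "kwargs": {"steps": "0 0 -0.01 0 0 0 255;0 0 -0.02 0 0 0 255;0 0 -0.025 0 0 0 255;0 0 -0.03 0 0 0 255;0 0 -0.03 0 0 0 255;0 0 -0.03 0 0 0 255"}}

```text
time: 6.93
tool_pos: [0.5726, -0.1555, 0.3157]
tcp_rot: [-0.647, 0.763, 0.0, -0.0]
contact_force: [-0.7, -0.2, -3.8]
opening: 0.656
```

```bash
python3 - <<'E'
from h import *
s=arm.get_state();print(s["time"],s["tool_pos"],s["tcp_rot"],s["opening"]*88,s["contact_force"],s["wrist_torque"]);q=s["tcp_rot"];print(np.degrees(2*np.arctan2(q[1],q[0])))
for n in("side","top"): cv2.imwrite(f"pics/{n}5.png",arm.get_image(n)[:,:,::-1])
p=proj("side",[s["tool_pos"]])[0].astype(int);print(p)
i=cv2.imread("pics/side5.png");cv2.imwrite("pics/s5.png",cv2.resize(i[130:290,250:390],None,fx=5,fy=5,interpolation=cv2.INTER_CUBIC)[:,:700][:800])
i=cv2.imread("pics/side5.png");cv2.imwrite("pics/s5.png",cv2.resize(i[130:280,250:390],None,fx=4,fy=4,interpolation=cv2.INTER_CUBIC))
E
```

```text
6.9333 [ 0.57264501 -0.15549329  0.31566683] [-6.46592333e-01  7.62835723e-01  1.15790703e-04 -2.35253288e-05] 57.73572736193514 [-0.71660834 -0.23426841 -3.75468072] [0.07964906 0.01656984 0.01260411]
260.5703374613091
[325 188]
```

View pics/s5.png

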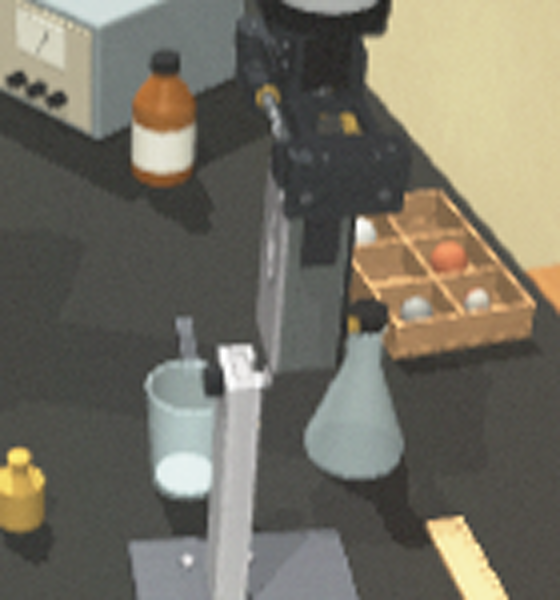

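View pics/top5.png

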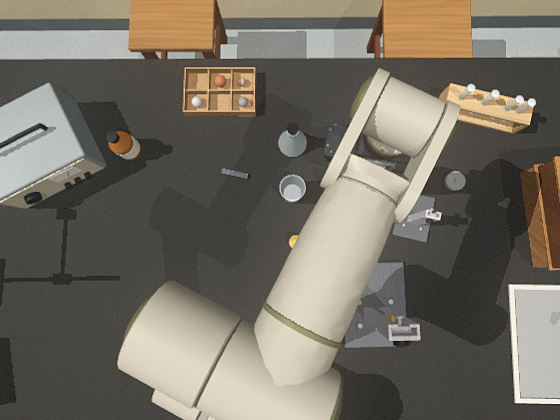

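```bash
cat >> h.py <<'E'
YS=np.radians(-9.43);XS=np.array([np.cos(YS),np.sin(YS),0]);YV=np.array([-np.sin(YS),np.cos(YS),0])
FACE=np.array([.5465,-.1514,0])
E
python3 - <<'E'
from h import *
t=np.array([.5726,-.1555,0]);c=lambda x,y,z:t+XS*(x-.023)+YV*y+[0,0,z]
P={"brb":c(0,-.029,.2294),"frb":c(.046,-.029,.2294),"blb":c(0,.029,.2294),"brt":c(0,-.029,.3544),
"rail fl":FACE+YV*.022+[0,0,.214],"fr":FACE-YV*.022+[0,0,.214],"br":FACE-YV*.022-XS*.022+[0,0,.214],"bl":FACE+YV*.022-XS*.022+[0,0,.214],
"studhead":FACE+XS*.01+[0,0,.203]}
for k,v in P.items():
    p=proj("side",[v])[0];print(k,v.round(4),p.round(1),"zoom",((p-[250,130]+.375)*4).round(0))
i=cv2.imread("pics/side5.png");
o=np.zeros((600,800,3),np.uint8);o[:]=cv2.resize(i[195:240,290:350],None,fx=800/60,fy=600/45,interpolation=cv2.INTER_CUBIC)
cv2.imwrite("pics/s5b.png",o)
E
```

```text
brb [ 0.5452 -0.1803  0.2294] [316. 223.] zoom [266. 373.]
frb [ 0.5905 -0.1879  0.2294] [333.6 222. ] zoom [336. 370.]
blb [ 0.5547 -0.1231  0.2294] [312.1 210.1] zoom [250. 322.]
brt [ 0.5452 -0.1803  0.3544] [319.3 181.4] zoom [279. 207.]
rail fl [ 0.5501 -0.1297  0.214 ] [311.  216.4] zoom [245. 347.]
fr [ 0.5429 -0.1731  0.214 ] [313.9 226.3] zoom [257. 387.]
br [ 0.5212 -0.1695  0.214 ] [305.5 226.7] zoom [224. 388.]
bl [ 0.5284 -0.1261  0.214 ] [302.9 216.9] zoom [213. 349.]
studhead [ 0.5564 -0.153   0.203 ] [315.9 224.4] zoom [265. 379.]
```

View pics/s5b.png

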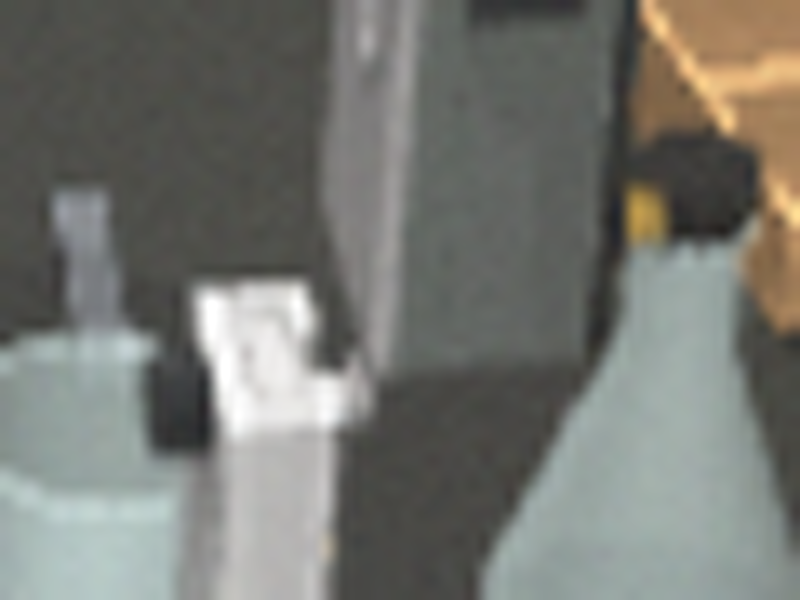

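```bash
python3 - <<'E'
from h import *
a=cv2.imread("pics/s3.png",0).astype(np.float32);b=cv2.imread("pics/s4.png",0).astype(np.float32)
for r in((430,530,140,270),(440,525,150,265)):
    A=a[r[0]:r[1],r[2]:r[3]];B=b[r[0]:r[1],r[2]:r[3]]
    print([np.array(cv2.phaseCorrelate(A,B,cv2.createHanningWindow(A.shape[::-1],cv2.CV_32F))[0])/4.5])
x,y=proj("side",[[.535,.176,.03],[.5387,.1853,.03]]);print("px per 10mm along meter y",y-x)
E
```

```text
[array([0.09623318, 0.01560531])]
[array([-0.01340193, -0.00047011])]
px per 10mm along meter y [ 0.30973302 -1.65742518]
```

Request:
{"fn": "step_arm", "kwargs": {"steps": "0.0025 -0.0004 -0.005 0 0 0 255;0.0025 -0.0004 -0.01 0 0 0 255;0.0025 -0.0004 -0.013 0 0 0 255;0.0025 -0.0004 -0.014 0 0 0 255;0.0025 -0.0004 -0.015 0 0 0 255;0.0025 -0.0004 -0.015 0 0 0 255;0.0025 -0.0004 -0.015 0 0 0 255"}}

```text
time: 7.62
tool_pos: [0.5752, -0.1564, 0.3009]
tcp_rot: [-0.646, 0.763, -0.0, 0.0]
contact_force: [-0.1, 0.6, -4.3]
opening: 0.653
```

Request:
{"fn": "step_arm", "kwargs": {"steps": "0 0 -0.0005 0 0 0 255;0 0 -0.001 0 0 0 255;0 0 -0.001 0 0 0 255"}}

```text
time: 7.87
tool_pos: [0.5752, -0.1564, 0.2997]
tcp_rot: [-0.646, 0.763, -0.0, 0.0]
contact_force: [-0.0, -0.8, -4.5]
opening: 0.655
```

Request:
{"fn": "step_arm", "kwargs": {"steps": "0 0 -0.0005 0 0 0 255;0 0 -0.001 0 0 0 255;0 0 -0.001 0 0 0 255"}}

```text
time: 8.12
tool_pos: [0.5751, -0.1564, 0.2986]
tcp_rot: [-0.646, 0.763, 0.0, -0.0]
contact_force: [-0.0, -1.3, -3.2]
opening: 0.656
```

Request:
{"fn": "step_arm", "kwargs": {"steps": "0 0 -0.0005 0 0 0 255;0 0 -0.0005 0 0 0 255;0 0 -0.0005 0 0 0 255"}}

```text
time: 8.37
tool_pos: [0.5752, -0.1564, 0.2982]
tcp_rot: [-0.646, 0.763, 0.0, 0.0]
contact_force: [0.8, -0.4, -3.9]
opening: 0.654
```

Request:
{"fn": "step_arm", "kwargs": {"steps": "0 0 -0.0005 0 0 0 255;0 0 -0.0005 0 0 0 255;0 0 -0.0005 0 0 0 255"}}

```text
time: 8.62
tool_pos: [0.5751, -0.1564, 0.2977]
tcp_rot: [-0.646, 0.763, 0.0, 0.0]
contact_force: [0.4, 0.0, -4.0]
opening: 0.656
```

Request:
{"fn": "step_arm", "kwargs": {"steps": "0 0 -0.0005 0 0 0 255;0 0 -0.0005 0 0 0 255;0 0 -0.0005 0 0 0 255"}}

```text
time: 8.87
tool_pos: [0.5751, -0.1564, 0.2972]
tcp_rot: [-0.646, 0.763, -0.0, 0.0]
contact_force: [0.5, 0.2, -3.8]
opening: 0.655
```

Request:
{"fn": "step_arm", "kwargs": {"steps": "0 0 -0.0005 0 0 0 255;0 0 -0.001 0 0 0 255;0 0 -0.001 0 0 0 255"}}

```text
time: 9.12
tool_pos: [0.5752, -0.1564, 0.2965]
tcp_rot: [-0.646, 0.763, -0.0, 0.0]
contact_force: [0.1, -0.0, -2.5]
opening: 0.653
```

Request:
{"fn": "step_arm", "kwargs": {"steps": "0 0 -0.0005 0 0 0 255;0 0 -0.001 0 0 0 255;0 0 -0.001 0 0 0 255"}}

```text
time: 9.37
tool_pos: [0.5754, -0.1564, 0.2961]
tcp_rot: [-0.646, 0.763, -0.001, 0.0]
contact_force: [0.5, 0.7, 4.8]
opening: 0.651
```

Request:
{"fn": "step_arm", "kwargs": {"steps": "0 0 -0.0005 0 0 0 255;0 0 -0.001 0 0 0 255;0 0 -0.001 0 0 0 255"}}

```text
time: 9.62
tool_pos: [0.5756, -0.1564, 0.2958]
tcp_rot: [-0.646, 0.763, -0.001, 0.001]
contact_force: [1.2, 0.7, 7.9]
opening: 0.654
```

Request:
{"fn": "step_arm", "kwargs": {"steps": "0 0 0.006 0 0 0 255;0.008 -0.0013 0.008 0 0 0 255;0.0148 -0.0025 0.008 0 0 0 255;0.0148 -0.0025 0 0 0 0 255;0.0148 -0.0025 -0.015 0 0 0 255;0.0148 -0.0025 -0.03 0 0 0 255;0.0148 -0.0025 -0.045 0 0 0 255;0.0148 -0.0025 -0.06 0 0 0 255;0.0148 -0.0025 -0.075 0 0 0 255;0.0148 -0.0025 -0.083 0 0 0 255;0.0148 -0.0025 -0.083 0 0 0 255;0.0148 -0.0025 -0.083 0 0 0 255"}}

```text
time: 10.62
tool_pos: [0.5897, -0.1589, 0.211]
tcp_rot: [-0.646, 0.763, 0.0, -0.0]
contact_force: [0.3, 0.5, -3.0]
opening: 0.654
```

```bash
python3 - <<'E'
from h import *
s=arm.get_state();print(s["time"],s["tool_pos"],s["tcp_rot"],s["contact_force"],s["wrist_torque"])
d=s["tool_pos"]-FACE;print("stand xy",d@XS,d@YV)
cv2.imwrite("pics/side6.png",arm.get_image("side")[:,:,::-1])
i=cv2.imread("pics/side6.png")
cv2.imwrite("pics/s6.png",cv2.resize(i[185:275,280:370],None,fx=6.6,fy=6.6,interpolation=cv2.INTER_CUBIC))
E
```

```text
10.6167 [ 0.58973137 -0.15885744  0.21103337] [-6.46354379e-01  7.63037238e-01  3.88318340e-04 -1.98408523e-04] [ 0.34803907  0.4696744  -3.00339402] [ 0.03413676  0.00198556 -0.03721466]
stand xy 0.04386900517433824 -0.00027353288010184914
```

View pics/s6.png

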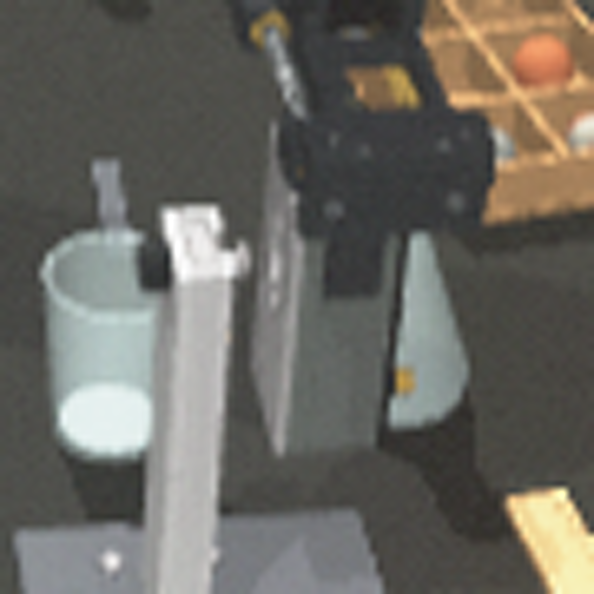

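```bash
python3 - <<'E'
from h import *
i=cv2.imread("pics/side6.png")
g=cv2.resize(i[210:240,300:335],None,fx=18,fy=18,interpolation=cv2.INTER_CUBIC)
cv2.imwrite("pics/s6b.png",cv2.convertScaleAbs(g,alpha=1.3,beta=-30))
s=arm.get_state()["tool_pos"]
zb=s[2]-.0863
B=np.r_[s[:2],0]-XS*.023
for n,z in(("hole",.078),("slotend",.1),("top of slot",.103),("catchhole",.06),("bottom",0)):
    p=proj("side",[B+[0,0,zb+z]])[0];print(n,p.round(1),((p-[300,210]+.47)*18).round())
for zz in(.200,.203,.206):
    p=proj("side",[FACE+XS*.01+[0,0,zz]])[0];print(zz,p.round(1),((p-[300,210]+.47)*18).round())
E
```

```text
hole [320.1 224.1] [370. 262.]
slotend [320.6 217.4] [380. 142.]
top of slot [320.7 216.5] [381. 125.]
catchhole [319.6 229.5] [361. 360.]
bottom [318.1 246.8] [335. 672.]
0.2 [315.8 225.3] [293. 284.]
0.203 [315.9 224.4] [294. 268.]
0.206 [316.  223.5] [296. 252.]
```

View pics/s6b.png

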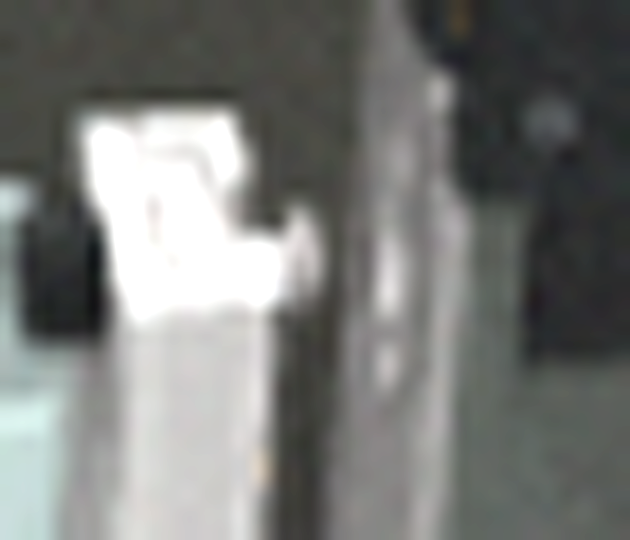

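Request:
{"fn": "step_arm", "kwargs": {"steps": "-0.002 0.0003 0.0013 0 0 0 255;-0.004 0.0007 0.0013 0 0 0 255;-0.006 0.001 0.0013 0 0 0 255;-0.0069 0.0011 0.0013 0 0 0 255;-0.0069 0.0011 0.0013 0 0 0 255"}}

```text
time: 11.08
tool_pos: [0.5829, -0.1578, 0.2128]
tcp_rot: [-0.646, 0.763, -0.0, 0.0]
contact_force: [-0.2, -0.1, -3.9]
opening: 0.654
```

Request:
{"fn": "step_arm", "kwargs": {"steps": "-0.0005 0.0001 0 0 0 0 255;-0.001 0.0002 0 0 0 0 255;-0.0015 0.0003 0 0 0 0 255;-0.002 0.0003 0 0 0 0 255;-0.002 0.0003 0 0 0 0 255"}}

```text
time: 11.5
tool_pos: [0.581, -0.1575, 0.2125]
tcp_rot: [-0.646, 0.763, 0.0, -0.0]
contact_force: [-0.7, 0.0, -4.1]
opening: 0.656
```

Request:
{"fn": "step_arm", "kwargs": {"steps": "-0.0005 0.0001 0 0 0 0 255;-0.001 0.0002 0 0 0 0 255;-0.001 0.0002 0 0 0 0 255"}}

```text
time: 11.75
tool_pos: [0.58, -0.1572, 0.2125]
tcp_rot: [-0.646, 0.763, 0.0, 0.0]
contact_force: [0.4, 1.0, -4.1]
opening: 0.655
```

Request:
{"fn": "step_arm", "kwargs": {"steps": "-0.0005 0.0001 0 0 0 0 255;-0.001 0.0002 0 0 0 0 255;-0.001 0.0002 0 0 0 0 255"}}

```text
time: 12.0
tool_pos: [0.579, -0.1571, 0.2125]
tcp_rot: [-0.646, 0.763, -0.0, 0.0]
contact_force: [0.3, 1.1, -5.0]
opening: 0.652
```

Request:
{"fn": "step_arm", "kwargs": {"steps": "-0.0005 0.0001 0 0 0 0 255;-0.001 0.0002 0 0 0 0 255;-0.001 0.0002 0 0 0 0 255"}}

```text
time: 12.25
tool_pos: [0.578, -0.1569, 0.2125]
tcp_rot: [-0.646, 0.763, 0.0, -0.0]
contact_force: [-0.5, -0.1, -4.0]
opening: 0.653
```

Request:
{"fn": "step_arm", "kwargs": {"steps": "-0.0005 0.0001 0 0 0 0 255;-0.001 0.0002 0 0 0 0 255;-0.001 0.0002 0 0 0 0 255"}}

```text
time: 12.5
tool_pos: [0.577, -0.1566, 0.2125]
tcp_rot: [-0.646, 0.763, 0.0, -0.0]
contact_force: [0.0, -0.3, -4.2]
opening: 0.657
```

Request:
{"fn": "step_arm", "kwargs": {"steps": "-0.0005 0.0001 0 0 0 0 255;-0.001 0.0002 0 0 0 0 255;-0.001 0.0002 0 0 0 0 255"}}

```text
time: 12.75
tool_pos: [0.576, -0.1565, 0.2125]
tcp_rot: [-0.646, 0.763, 0.0, -0.0]
contact_force: [-0.1, -0.3, -4.1]
opening: 0.656
```

Request:
{"fn": "step_arm", "kwargs": {"steps": "-0.0005 0.0001 0 0 0 0 255;-0.0005 0.0001 0 0 0 0 255;-0.0005 0.0001 0 0 0 0 255"}}

```text
time: 13.0
tool_pos: [0.5755, -0.1564, 0.2125]
tcp_rot: [-0.646, 0.763, -0.0, 0.0]
contact_force: [0.8, -0.3, -5.1]
opening: 0.654
```

Request:
{"fn": "step_arm", "kwargs": {"steps": "-0.0005 0.0001 0 0 0 0 255;-0.001 0.0002 0 0 0 0 255;-0.001 0.0002 0 0 0 0 255"}}

```text
time: 13.25
tool_pos: [0.5745, -0.1562, 0.2125]
tcp_rot: [-0.646, 0.763, 0.0, -0.0]
contact_force: [-0.3, 0.2, -3.9]
opening: 0.656
```

Request:
{"fn": "step_arm", "kwargs": {"steps": "-0.0005 0.0001 0 0 0 0 255;-0.0005 0.0001 0 0 0 0 255;-0.0005 0.0001 0 0 0 0 255"}}

```text
time: 13.5
tool_pos: [0.574, -0.1561, 0.2125]
tcp_rot: [-0.646, 0.763, -0.0, 0.0]
contact_force: [-0.3, 1.1, -4.6]
opening: 0.654
```

Request:
{"fn": "step_arm", "kwargs": {"steps": "-0.0005 0.0001 0 0 0 0 255;-0.0005 0.0001 0 0 0 0 255;-0.0005 0.0001 0 0 0 0 255"}}

```text
time: 13.75
tool_pos: [0.5736, -0.156, 0.2126]
tcp_rot: [-0.646, 0.763, -0.0, 0.0]
contact_force: [1.7, 0.1, -3.6]
opening: 0.65
```

Request:
{"fn": "step_arm", "kwargs": {"steps": "-0.0005 0.0001 0 0 0 0 255;-0.0005 0.0001 0 0 0 0 255;-0.0005 0.0001 0 0 0 0 255"}}

```text
time: 14.0
tool_pos: [0.5733, -0.156, 0.2127]
tcp_rot: [-0.646, 0.763, -0.0, 0.0]
contact_force: [2.9, -1.4, -4.7]
opening: 0.655
```

Request:
{"fn": "step_arm", "kwargs": {"steps": "-0.0005 0.0001 0 0 0 0 255;-0.0005 0.0001 0 0 0 0 255;-0.0005 0.0001 0 0 0 0 255"}}

```text
time: 14.25
tool_pos: [0.5728, -0.1559, 0.2127]
tcp_rot: [-0.646, 0.763, -0.0, 0.0]
contact_force: [3.8, -0.7, -4.2]
opening: 0.655
```

Request:
{"fn": "step_arm", "kwargs": {"steps": "-0.0005 0.0001 0 0 0 0 255;-0.0005 0.0001 0 0 0 0 255;-0.0005 0.0001 0 0 0 0 255"}}

```text
time: 14.5
tool_pos: [0.5722, -0.1558, 0.2127]
tcp_rot: [-0.646, 0.763, -0.0, 0.0]
contact_force: [4.1, -0.2, -3.2]
opening: 0.654
```

```bash
python3 - <<'E'
from h import *
s=arm.get_state();print(s["time"],s["tool_pos"],s["tcp_rot"],s["contact_force"],s["wrist_torque"])
d=s["tool_pos"]-FACE;print("stand xy",d@XS,d@YV)
cv2.imwrite("pics/side7.png",arm.get_image("side")[:,:,::-1])
i=cv2.imread("pics/side7.png")
cv2.imwrite("pics/s7.png",cv2.resize(i[200:260,290:345],None,fx=10,fy=10,interpolation=cv2.INTER_CUBIC))
E
```

```text
14.5 [ 0.57219135 -0.15575371  0.21267522] [-6.46347700e-01  7.63042947e-01 -2.90126228e-04  1.66673650e-04] [ 4.05399993 -0.22430188 -3.18215767] [-0.17555307 -0.82435454  0.04812732]
stand xy 0.02605749595738121 -8.554113292926377e-05
```

View pics/s7.png

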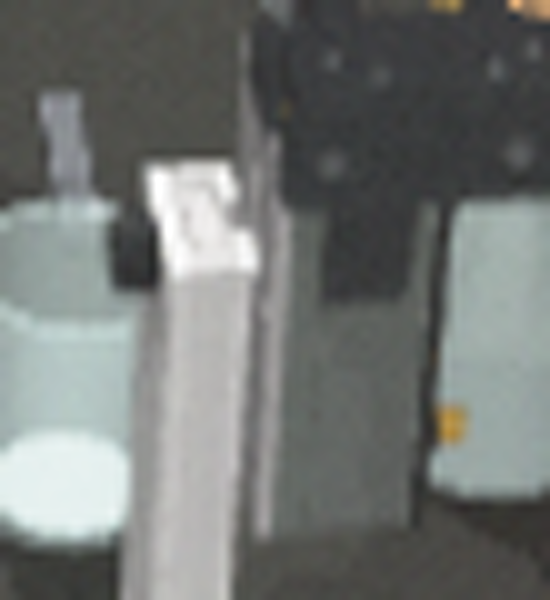

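Request:
{"fn": "step_arm", "kwargs": {"steps": "-0.0005 0.0001 0 0 0 0 255;-0.001 0.0002 0 0 0 0 255;-0.001 0.0002 0 0 0 0 255"}}

```text
time: 14.8
tool_pos: [0.5711, -0.1555, 0.2126]
tcp_rot: [-0.646, 0.763, -0.0, 0.0]
contact_force: [3.7, -1.4, -2.8]
opening: 0.653
```

Request:
{"fn": "step_arm", "kwargs": {"steps": "-0.0005 0.0001 0 0 0 0 255;-0.001 0.0002 0 0 0 0 255;-0.001 0.0002 0 0 0 0 255"}}

```text
time: 15.05
tool_pos: [0.5701, -0.1554, 0.2127]
tcp_rot: [-0.646, 0.763, -0.0, 0.0]
contact_force: [4.9, -1.3, -1.9]
opening: 0.656
```

Request:
{"fn": "step_arm", "kwargs": {"steps": "-0.0005 0.0001 0 0 0 0 255;-0.0005 0.0001 0 0 0 0 255;-0.0005 0.0001 0 0 0 0 255"}}

```text
time: 15.3
tool_pos: [0.5696, -0.1553, 0.2126]
tcp_rot: [-0.646, 0.763, -0.0, 0.0]
contact_force: [4.7, -1.7, -2.7]
opening: 0.656
```

Request:
{"fn": "step_arm", "kwargs": {"steps": "-0.0005 0.0001 0 0 0 0 255;-0.0005 0.0001 0 0 0 0 255;-0.0005 0.0001 0 0 0 0 255"}}

```text
time: 15.55
tool_pos: [0.5692, -0.1552, 0.2126]
tcp_rot: [-0.646, 0.763, -0.0, 0.0]
contact_force: [6.0, -2.0, -2.4]
opening: 0.657
```

Request:
{"fn": "step_arm", "kwargs": {"steps": "-0.0003 0.0001 -0.0005 0 0 0 255;-0.0003 0.0001 -0.001 0 0 0 255;-0.0003 0.0001 -0.0015 0 0 0 255;-0.0003 0.0001 -0.002 0 0 0 255;-0.0003 0.0001 -0.002 0 0 0 255"}}

```text
time: 15.97
tool_pos: [0.5689, -0.155, 0.2106]
tcp_rot: [-0.646, 0.763, -0.0, 0.0]
contact_force: [5.2, -1.9, -3.0]
opening: 0.652
```

Request:
{"fn": "step_arm", "kwargs": {"steps": "0 0 -0.0005 0 0 0 255;0 0 -0.001 0 0 0 255;0 0 -0.0015 0 0 0 255;0 0 -0.002 0 0 0 255;0 0 -0.002 0 0 0 255"}}

```text
time: 16.38
tool_pos: [0.5689, -0.155, 0.2087]
tcp_rot: [-0.646, 0.763, -0.0, 0.0]
contact_force: [4.8, -1.9, -3.1]
opening: 0.655
```

Request:
{"fn": "step_arm", "kwargs": {"steps": "0 0 -0.0005 0 0 0 255;0 0 -0.001 0 0 0 255;0 0 -0.0015 0 0 0 255;0 0 -0.002 0 0 0 255;0 0 -0.002 0 0 0 255"}}

```text
time: 16.8
tool_pos: [0.5689, -0.155, 0.2066]
tcp_rot: [-0.646, 0.763, -0.0, 0.0]
contact_force: [4.7, -1.2, -3.0]
opening: 0.656
```

Sliding freely at low force. Continuing down.

Request:
{"fn": "step_arm", "kwargs": {"steps": "0 0 -0.0005 0 0 0 255;0 0 -0.001 0 0 0 255;0 0 -0.0015 0 0 0 255;0 0 -0.002 0 0 0 255;0 0 -0.0025 0 0 0 255;0 0 -0.003 0 0 0 255;0 0 -0.003 0 0 0 255"}}

```text
time: 17.38
tool_pos: [0.5689, -0.155, 0.2036]
tcp_rot: [-0.646, 0.763, -0.0, 0.0]
contact_force: [4.3, -2.0, -3.5]
opening: 0.654
```

Request:
{"fn": "step_arm", "kwargs": {"steps": "0 0 -0.0005 0 0 0 255;0 0 -0.001 0 0 0 255;0 0 -0.0015 0 0 0 255;0 0 -0.002 0 0 0 255;0 0 -0.002 0 0 0 255"}}

```text
time: 17.8
tool_pos: [0.5689, -0.155, 0.2017]
tcp_rot: [-0.646, 0.763, -0.0, 0.0]
contact_force: [5.6, -0.4, -2.6]
opening: 0.653
```

Request:
{"fn": "step_arm", "kwargs": {"steps": "0 0 -0.0005 0 0 0 255;0 0 -0.001 0 0 0 255;0 0 -0.0015 0 0 0 255;0 0 -0.002 0 0 0 255;0 0 -0.002 0 0 0 255"}}

```text
time: 18.22
tool_pos: [0.5689, -0.155, 0.1996]
tcp_rot: [-0.646, 0.763, -0.0, 0.0]
contact_force: [6.0, -1.1, -3.2]
opening: 0.651
```

Request:
{"fn": "step_arm", "kwargs": {"steps": "0 0 -0.0005 0 0 0 255;0 0 -0.001 0 0 0 255;0 0 -0.0015 0 0 0 255;0 0 -0.002 0 0 0 255;0 0 -0.002 0 0 0 255"}}

```text
time: 18.63
tool_pos: [0.5689, -0.155, 0.1977]
tcp_rot: [-0.646, 0.763, -0.0, 0.0]
contact_force: [5.2, -0.6, -3.0]
opening: 0.656
```

Request:
{"fn": "step_arm", "kwargs": {"steps": "0 0 -0.0005 0 0 0 255;0 0 -0.001 0 0 0 255;0 0 -0.0015 0 0 0 255;0 0 -0.002 0 0 0 255;0 0 -0.0025 0 0 0 255;0 0 -0.003 0 0 0 255;0 0 -0.0035 0 0 0 255;0 0 -0.004 0 0 0 255;0 0 -0.004 0 0 0 255"}}

```text
time: 19.38
tool_pos: [0.5687, -0.1549, 0.1929]
tcp_rot: [-0.646, 0.763, 0.0, -0.0]
contact_force: [6.5, -1.6, -7.8]
opening: 0.655
```

Request:
{"fn": "step_arm", "kwargs": {"steps": "0 0 -0.0005 0 0 0 255;0 0 -0.001 0 0 0 255;0 0 -0.001 0 0 0 255"}}

```text
time: 19.63
tool_pos: [0.5686, -0.1548, 0.1918]
tcp_rot: [-0.646, 0.763, 0.001, -0.0]
contact_force: [6.8, -1.1, -8.2]
opening: 0.652
```

Request:
{"fn": "step_arm", "kwargs": {"steps": "0 0 -0.0005 0 0 0 255;0 0 -0.0005 0 0 0 255;0 0 -0.0005 0 0 0 255"}}

```text
time: 19.88
tool_pos: [0.5686, -0.1549, 0.1916]
tcp_rot: [-0.646, 0.763, 0.0, -0.0]
contact_force: [6.2, -0.7, -5.0]
opening: 0.654
```

Request:
{"fn": "step_arm", "kwargs": {"steps": "0 0 -0.0005 0 0 0 255;0 0 -0.0005 0 0 0 255;0 0 -0.0005 0 0 0 255"}}

```text
time: 20.13
tool_pos: [0.5686, -0.1549, 0.1914]
tcp_rot: [-0.646, 0.763, 0.0, -0.0]
contact_force: [4.7, -0.2, -4.1]
opening: 0.653
```

Request:
{"fn": "step_arm", "kwargs": {"steps": "0 0 -0.0005 0 0 0 255;0 0 -0.0005 0 0 0 255;0 0 -0.0005 0 0 0 255"}}

```text
time: 20.38
tool_pos: [0.5687, -0.1549, 0.191]
tcp_rot: [-0.646, 0.763, 0.0, -0.0]
contact_force: [2.7, 0.1, -2.6]
opening: 0.656
```

Request:
{"fn": "step_arm", "kwargs": {"steps": "0 0 -0.0005 0 0 0 255;0 0 -0.0005 0 0 0 255;0 0 -0.0005 0 0 0 255"}}

```text
time: 20.63
tool_pos: [0.5686, -0.155, 0.1905]
tcp_rot: [-0.646, 0.763, 0.0, -0.0]
contact_force: [2.5, 0.7, -3.2]
opening: 0.653
```

Request:
{"fn": "step_arm", "kwargs": {"steps": "0 0 -0.0005 0 0 0 255;0 0 -0.0005 0 0 0 255;0 0 -0.0005 0 0 0 255"}}

```text
time: 20.88
tool_pos: [0.5686, -0.155, 0.1899]
tcp_rot: [-0.646, 0.763, 0.0, -0.0]
contact_force: [2.1, -1.0, -3.8]
opening: 0.656
```

Request:
{"fn": "step_arm", "kwargs": {"steps": "0 0 -0.0005 0 0 0 255;0 0 -0.0005 0 0 0 255;0 0 -0.0005 0 0 0 255"}}

```text
time: 21.13
tool_pos: [0.5687, -0.155, 0.1896]
tcp_rot: [-0.646, 0.763, 0.0, -0.0]
contact_force: [0.9, -0.6, -1.6]
opening: 0.657
```

Request:
{"fn": "step_arm", "kwargs": {"steps": "0 0 -0.0005 0 0 0 255;0 0 -0.0005 0 0 0 255;0 0 -0.0005 0 0 0 255"}}

```text
time: 21.38
tool_pos: [0.5687, -0.155, 0.1894]
tcp_rot: [-0.646, 0.763, -0.0, 0.0]
contact_force: [-0.2, 0.1, 2.1]
opening: 0.655
```

Request:
{"fn": "step_arm", "kwargs": {"steps": "0 0 -0.0005 0 0 0 255;0 0 -0.0005 0 0 0 255;0 0 -0.0005 0 0 0 255"}}

```text
time: 21.63
tool_pos: [0.5688, -0.155, 0.1892]
tcp_rot: [-0.646, 0.763, -0.0, 0.0]
contact_force: [-1.3, 0.8, 3.7]
opening: 0.655
```

Request:
{"fn": "step_arm", "kwargs": {"steps": "0 0 0.0004 0 0 0 255;0 0 0.0004 0 0 0 255;0 0 0.0004 0 0 0 200;0 0 0.0004 0 0 0 150;0 0 0.0004 0 0 0 110;0 0 0.0004 0 0 0 85;0 0 0.0004 0 0 0 70;0 0 0.0004 0 0 0 50;0 0 0.0004 0 0 0 30;0 0 0.0004 0 0 0 0;0 0 0.0004 0 0 0 0;0 0 0.0004 0 0 0 0;0 0 0.0004 0 0 0 0;0 0 0.0004 0 0 0 0;0 0 0.0004 0 0 0 0"}}

```text
time: 22.88
tool_pos: [0.5687, -0.155, 0.1889]
tcp_rot: [-0.646, 0.763, 0.0, 0.0]
contact_force: [0.9, -0.2, -0.6]
opening: 1.006
```

```bash
python3 - <<'E'
from h import *
cv2.imwrite("pics/side8.png",arm.get_image("side")[:,:,::-1])
i=cv2.imread("pics/side8.png")
cv2.imwrite("pics/s8.png",cv2.resize(i[190:270,280:350],None,fx=7.5,fy=7.5,interpolation=cv2.INTER_CUBIC))
E
```

```text
(no output)
```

View pics/s8.png

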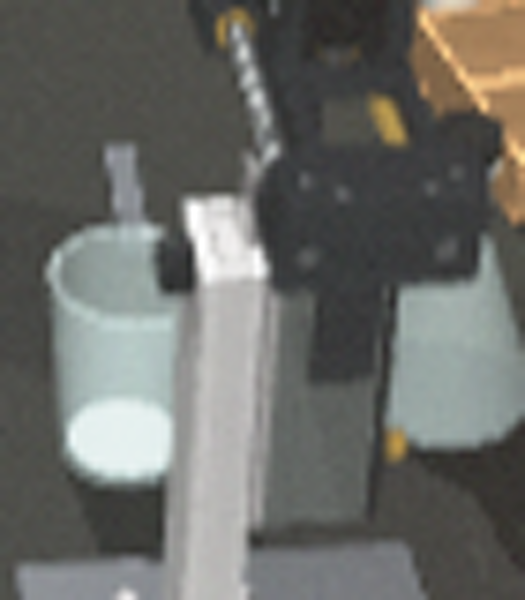

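Meter hangs flush against the rail with no contact on the gripper. Backing straight up, slowly at first.

Request:
{"fn": "step_arm", "kwargs": {"steps": "0 0 0.005 0 0 0 0;0 0 0.01 0 0 0 0;0 0 0.015 0 0 0 0;0 0 0.025 0 0 0 0;0 0 0.04 0 0 0 0;0 0 0.06 0 0 0 0;0 0 0.09 0 0 0 0;0 0 0.12 0 0 0 0;0 0 0.15 0 0 0 0;0 0 0.18 0 0 0 0;0 0 0.2 0 0 0 0;-0.02 0.04 0.2 0 0 0 0;-0.04 0.08 0.2 0 0 0 0;-0.06 0.12 0.2 0 0 0 0;-0.08 0.16 0.2 0 0 0 0;-0.1 0.2 0.2 0 0 0 0;-0.12 0.24 0.2 0 0 0 0;-0.14 0.28 0.2 0 0 0 0;-0.14 0.28 0.2 0 0 0 0;-0.14 0.28 0.2 0 0 0 0"}}

```text
time: 24.6
tool_pos: [0.4268, 0.128, 0.3906]
tcp_rot: [-0.648, 0.762, -0.0, 0.001]
contact_force: [0.4, -0.5, 0.4]
opening: 0.996
```

```bash
python3 - <<'E'
from h import *
for n in("side","top"): cv2.imwrite(f"pics/{n}9.png",arm.get_image(n)[:,:,::-1])
i=cv2.imread("pics/side9.png");t=cv2.imread("pics/top9.png")
o=np.zeros((600,800,3),np.uint8)
a=cv2.resize(i[190:280,280:350],None,fx=5.5,fy=6,interpolation=cv2.INTER_CUBIC);o[:540,:385]=a[:540]
b=cv2.resize(t[140:230,320:388],None,fx=6,fy=6,interpolation=cv2.INTER_CUBIC);o[:540,390:798]=b
cv2.imwrite("pics/f9.png",o)
E
```

```text
(no output)
```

View pics/f9.png

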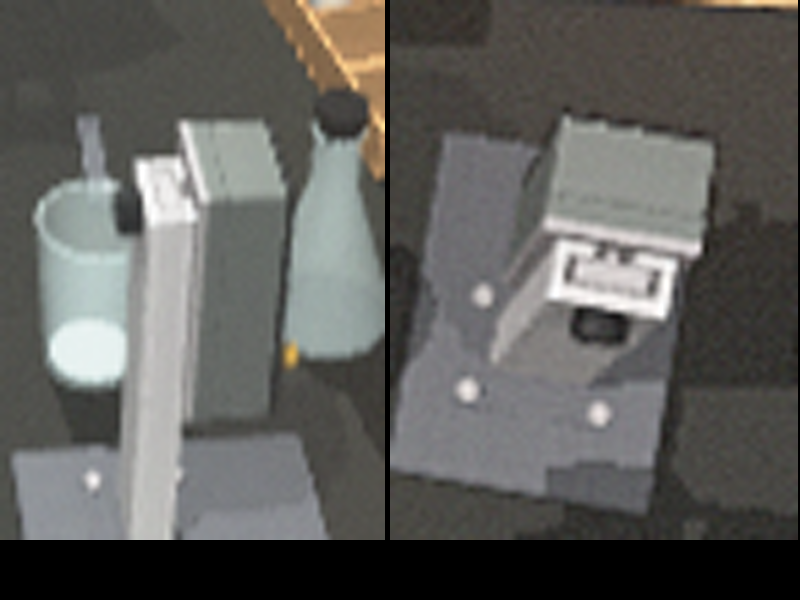

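View pics/top9.png

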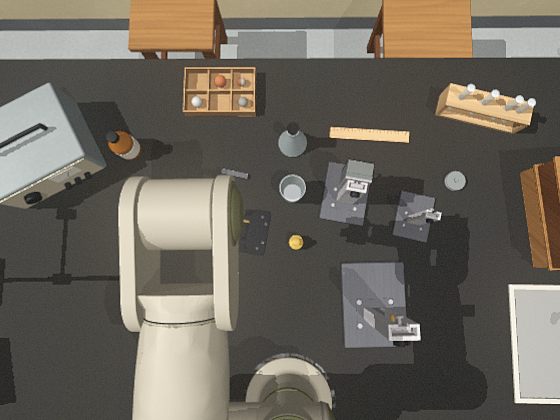

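```bash
python3 - <<'E'
from h import *
T=lambda x,y:(320+(x-390)/6-.42,140+y/6-.42)
M=[onz("top",T(*p),.228) for p in((566,116),(715,143),(698,252),(546,230))]
for m in M:
    d=m-FACE;print("stand x,y",(d@XS).round(4),(d@YV).round(4))
R=[onz("top",T(*p),.214) for p in((555,240),(677,260))]
for m in R:
    d=m-FACE;print("rail x,y",(d@XS).round(4),(d@YV).round(4))
a=cv2.imread("pics/side1.png",0)
i=cv2.imread("pics/side9.png");cv2.imwrite("pics/s9b.png",cv2.resize(i[205:270,295:340],None,fx=9,fy=9,interpolation=cv2.INTER_CUBIC))
B=FACE+[0,0,.103];c=lambda x,y,z:FACE+XS*x+YV*y+[0,0,z]
print("pred px back-right edge bottom/top, rail fr top/at .103",proj("side",[c(0,-.029,.103),c(0,-.029,.228),c(0,-.022,.214),c(0,-.022,.1)]).round(1))
E
```

```text
stand x,y 0.0437 0.0282
stand x,y 0.0427 -0.0274
stand x,y 0.0013 -0.0273
stand x,y 0.0 0.0289
rail x,y -0.0002 0.0235
rail x,y -0.0 -0.0224
pred px back-right edge bottom/top, rail fr top/at .103 [[311.9 260.4]
 [314.7 223.5]
 [313.9 226.3]
 [311.3 259.5]]
```

View pics/s9b.png

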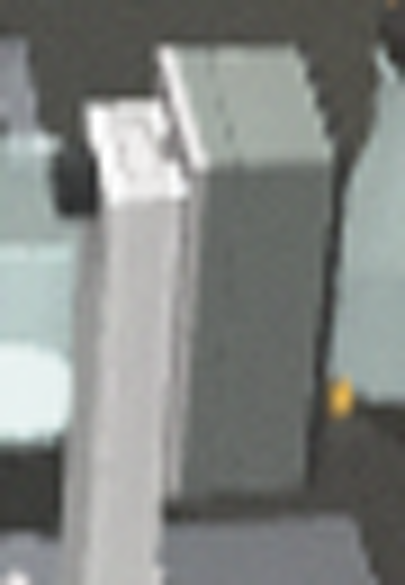

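```bash
python3 - <<'E'
from cell import arm
print(arm.hand_in())
E
```

```text
the job is handed in; nothing more can be done
None
```

The voltmeter is hanging on the middle-sized stand with its dial facing away from the rail. I handed the job in at about 25 s; no verdict was reported.

**What I did:** I gripped the meter by its sides and touched its underside gently on the stud head, which put the stud axis about 203 mm up. I then put the keyhole over the head. The catch pushed back with about 4 to 6 N, as expected. I slid the meter down about 23 mm until it stopped on the stud, then let go and backed off.

**Last checks:**
- **Catch:** the sideways push fell from about 6 N to 0 just before the stop. That suggests the catch snapped into its hole, but I could not see it directly.
- **Stop on the stud:** it was firm, with the slot end about 203 mm up.
- **Force:** the highest stand contact I saw was about 12 N, during the touch test. I read forces only at the end of each short move.
- **Position (top picture):** the back sits 0 to 1.3 mm from the rail, the meter is centred within about 1 mm, and it is square to the rail.
- **Upright (side picture):** the edges run parallel to the rail. A first reading put the back about 3 mm off the rail, but I had measured the inner edge of the steel plate. Read at the outer edge it is within about 1 mm.
- **Bystanders and gripper:** by eye, those visible in the last pictures were where they started, and the gripper is clear of everything.

**Disagreement:** two cameras gave the stud height as about 205 mm, against 203 mm by touch. The stop on the stud agreed with the touch reading.

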